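# Temper a polarimeter tube in the V-trough

### The arm

A 7-joint arm with a two-finger parallel gripper is mounted at the origin on the work surface. World frame = base frame: x ahead of the robot, y to its left, z up, the work surface at z = 0. Lengths are in m, angles in rad, forces in N, time in s.
With the tool pointing down it reaches from about 0.425 to 0.925 m from the base axis. Payload 6.8 kg.
Tool frame: the origin (TCP) lies midway between the tips of the shut fingers; the grasp point (between the pads) lies 19 mm behind it; z points along the fingers, y is the line along which they close (so a half turn about z gives the same grasp; the last joint's range is limited). The gripper opens to 85 mm and grips with 20 to 120 N. Pads are 22 mm wide; open, the fingers measure 114 mm over their backs; the gripper's body (76 mm by 85 mm) begins 54 mm behind the grasp point. The pads swing forward as they close: fully open they stand 13 mm farther back than shut.
Start: joints at [-1.449, 0.477, 0.022, 1.555, -0.011, 1.109, -0.083], TCP at [0.154, 0.657, 0.231] pointing down, gripper open.
Joint ranges: [-2.96, 2.96], [-0.34, 2.1], [-1.41, 1.46], [0.24, 2.44], [-1.37, 4.51], [0.17, 1.92], [-2.96, 2.96]. Speed limits (rad/s): [2.39, 2.39, 3.14, 3.14, 3.14, 3.14, 3.14].

### API

Orientations are given as a unit quaternion [w, x, y, z].
In Python, from station import bot gives the robot as it stands.
- The arm moves only by the tool jog_arm, never from a script. Its argument "rows" is a list of rows, each an object of numbers: "fingers": the finger opening in mm, from 0 to 85.4; "x", "y", "z": the shift along the tool's x, y, z in mm; "ax", "ay", "az": the turn, a rotation vector about the tool's x, y, z in degrees. A call has exactly 8 rows; each row shifts and turns the commanded pose from where the row before left it, along the tool's axes as they then stand; what a row does not reach is not made up. A row lasts 1/10 s, in which the tool goes at most 50 mm and 8.59 degrees, less where a joint would pass 70% of its speed; a pose out of reach is approached as far as the arm can. A call with a gripper value outside its range is refused whole. The fingers move at their own pace and stop on an object; "force" is the grip in N (left out, the last holds). Time passes only in rows, so rows that do not move let the fingers close, or fill a call up. It gives the time, the measured TCP pose, the force, the opening and the grip force at its end, in the units of the state.
- bot.get_obs(): the state, without advancing time (a new reading comes with each control period).
- bot.read_camera(name): name is "scene" or "top" or "wrist"; returns a dict with "pixels" (420x560x3 uint8, red, green, blue), "vertical_fov" (degrees; the focal length in pixels is half the picture's height over the tangent of half this angle, whatever the lens; pixels are square), "cx", "cy" (the principal point, pixels), "dist_coeffs" ([k1, k2, p1, p2, k3] as OpenCV has them; the pictures are not rectified), "world_from_camera" (4x4, takes a point from camera to world coordinates). Camera axes: x right, y down, z forward; pixel columns grow to the right and rows downward; lengths in m; the calibration is good to about 2 mm. A picture is of the moment at which its call begins. There is no depth.
- bot.hand_in(): hands the job in; it is judged then, once.
The state is a dict: "t": time; "q": joint angles; "joint_vel": joint speeds; "joint_torque": joint torques, N m; "eef_pos": TCP position; "tool_rot": TCP orientation; "contact_force": force on the tool from outside, world axes, zero at the start; "torque": the same for the moment, N m; "gripper_width": opening from 0.0 (shut) to 1.0 (fully open); "grasp_force": force on a finger pad.
Only numpy, scipy, OpenCV 4.12 (cv2) and the standard library are available. Lean on these libraries where they do the work, as an engineer would, in place of code of your own. Each camera call takes 0.05 s, during which the arm holds its last target. There are 200 camera calls.

### The job

Get the polarimeter ready for a reading. First turn the thermostat dial on top of it until the dial's white line points at the red set-point mark (leave the mark itself alone); then take the steel sample tube with blue caps from its rest, lay it gently in the metal V-trough, centred between the two housings, and press it down with a moderate push (about 10 to 20 N) so that it bears on both sloping faces. Finish while still holding it pressed down there, and leave the spare tube and the glassware where they are.

Things in the scene. Friction and masses are not known exactly. Their poses are not given: they have to be found in the camera images.
- polarimeter: White bench polarimeter, 460 mm long (its y), 200 mm deep (its x), fixed. Origin on the bench under the trough's middle, z up. Control housing (180 mm in x, with the dial on top) at y = 110 to 250 mm, lamp housing (150 mm in x) at y = -110 to -210 mm; flat tops 165 mm above the bench. Between them the open trough: aluminium, rigid, two lands, each 66 mm wide in x, tops 114 mm above the bench
- seat (a point): Centre of the seated tube: midway between the housings, 115 mm above the bench, fixed to the polarimeter. The trough and the seated tube run along y, x points across, z up. The V lands are at y = -75 to -30 and 30 to 75 mm; the 60 mm gap between them is for the fingers, its floor 64 mm above the bench
- face_near: Sloping 45 degree trough face on the -x side: polished, slippery (friction about 0.2), rigid; a patch on each land. Origin at the seat point. A tube held stiffly off to one side loads one face only; eased sideways until there is no side force, it loads both alike
- face_far: Sloping 45 degree trough face on the +x side: polished, slippery (friction about 0.2), rigid; a patch on each land. Origin at the seat point. A tube held stiffly off to one side loads one face only; eased sideways until there is no side force, it loads both alike
- dial (a joint): Thermostat dial angle, rad: 0 when its white line points along the polarimeter's +x, growing clockwise seen from above; it stays where it is left (friction 0.05 N m) and turns from -2.1 to 2.1
- dial_grip (a point): On the upright dial axis, 23 mm above the housing top. The black grip bar is 44 mm long, 12 mm wide, spans 9 to 33 mm above the housing top and lies along the white line. This point's x axis points along the white line, z up; it turns with the dial. Beneath the bar a round skirt, 31 mm radius, 5 mm high
- dial_pointer (a point): Outer end of the dial's white line, 32 mm from the dial axis; turns with the dial
- dial_mark (a point): Inner tip of the red set-point mark on the dial's scale, 32 mm from the dial axis; the dial is set when the pointer end lies here. The mark is a stiff 13 x 5 mm rider, 4 mm above the housing top, reaching out to 46 mm from the axis; leave it where it is
- rest: White tube rest fixed to the bench, 220 (x) by 150 mm; origin on the bench under its middle, z up. Two rails along x (14 mm wide, at y = -50 and +50 mm, 35 mm high) with grooves at x = -50 and +50 mm, in which the tubes lie along y, axis 40 mm above the bench. Floor between the rails 8 mm above the bench
- tube: The steel sample tube with blue caps: a plain rigid cylinder, 30 mm diameter, 140 mm long, about 0.28 kg. Origin at its centre; its axis is y; either end may face either way
- spare: Spare tube, amber glass with black caps, the same size; origin at its centre, axis y. Lies in the other groove; leave it there
- flask: Stoppered conical glass flask, 86 mm wide, 145 mm high, origin under its middle; leave it
- beaker: Glass beaker, 68 mm wide, 90 mm high, origin under its middle; leave it
- amber: Amber reagent bottle, 64 mm wide, 150 mm high, origin under its middle; leave it
- cup: Small white ceramic cup, 48 mm wide, 45 mm high, origin under its middle; leave it
- weighing_jar: Small lidded greenish glass jar, 50 mm wide, 57 mm high, origin under its middle; leave it
Not all that is in view belongs to the job. What is shaped like the tube but pink or turquoise is not meant.

How it is judged:
By the outcome, as a careful person would: the job done as asked, in the order asked, and still so for the second after the job is handed in, while the arm keeps its last pose, push and grip.
It also fails if it takes over 69 s, if anything falls off the work surface, if the arm or the gripper's body presses on something with over 40 N, if the wrist force passes 120 N, or if a joint passes its speed limit or range.

## Working session

There is one attempt and no reset: what is moved stays moved. The work goes in short steps, Python scripts to look and compute and a tool call to move; the robot and the scene stay as the last step left them, time stands still between calls to the robot, and variables do not carry over. Pictures are saved under pics/ and viewed, at most 10 in all, crops included, and the job is handed in when it is done.

Besides the shell and the picture viewer there is one more tool, called as a command line: name --argument value ..., lists and objects as JSON in quotes. jog_arm: Moves the arm, as the interface text tells. Its arguments: {"type":"object","properties":{"rows":{"type":"array","items":{"type":"object","properties":{"fingers":{"type":"number"},"x":{"type":"number"},"y":{"type":"number"},"z":{"type":"number"},"ax":{"type":"number"},"ay":{"type":"number"},"az":{"type":"number"}}}},"force":{"type":"number"}},"required":["rows"]}

```bash
ls; mkdir -p pics
python3 - <<'E'
from station import bot
import cv2,numpy as np
o=bot.get_obs();print({k:np.round(v,3) for k,v in o.items()})
for n in ("top","scene"):
    c=bot.read_camera(n);cv2.imwrite(f"pics/{n}0.png",c["pixels"][...,::-1])
    np.save(f"pics/{n}0.npy",c,allow_pickle=True)
    print(n,c["vertical_fov"],c["cx"],c["cy"],c["dist_coeffs"],np.round(c["world_from_camera"],3))
E
```

```text
pics
{'t': np.float64(0.0), 'q': array([-1.449,  0.478,  0.022,  1.556, -0.011,  1.109, -0.083]), 'joint_vel': array([ 0.001,  0.   , -0.001,  0.   , -0.   ,  0.001, -0.001]), 'joint_torque': array([-1.0000e-03, -5.9644e+01,  1.6070e+00, -2.8119e+01,  1.2000e-02,
        9.0000e-03,  0.0000e+00]), 'eef_pos': array([0.154, 0.657, 0.23 ]), 'tool_rot': array([-0.   ,  0.115,  0.993, -0.001]), 'contact_force': array([ 0.783, -0.362,  0.422]), 'torque': array([ 0.03 , -0.011, -0.035]), 'grasp_force': np.float64(0.0), 'gripper_width': np.float64(1.0)}
top 55.257479063343524 275.2480695035772 206.94264455753193 [-0.07272807  0.          0.          0.          0.        ] [[-1.900e-02 -9.900e-01  1.380e-01  3.630e-01]
 [-1.000e+00  1.800e-02 -4.000e-03 -1.400e-02]
 [ 1.000e-03 -1.380e-01 -9.900e-01  1.541e+00]
 [ 0.000e+00  0.000e+00  0.000e+00  1.000e+00]]
scene 53.843805187099974 278.6876942786571 209.1087987611213 [-0.09218642  0.          0.          0.          0.        ] [[ 0.769  0.534 -0.351  0.962]
 [ 0.639 -0.646  0.417 -0.533]
 [-0.004 -0.545 -0.838  1.117]
 [ 0.     0.     0.     1.   ]]
```

View pics/top0.png

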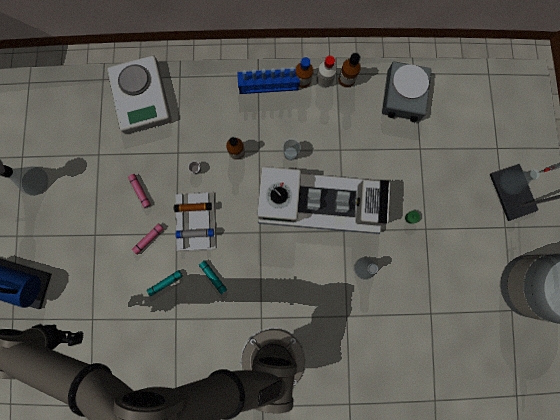

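View pics/scene0.png

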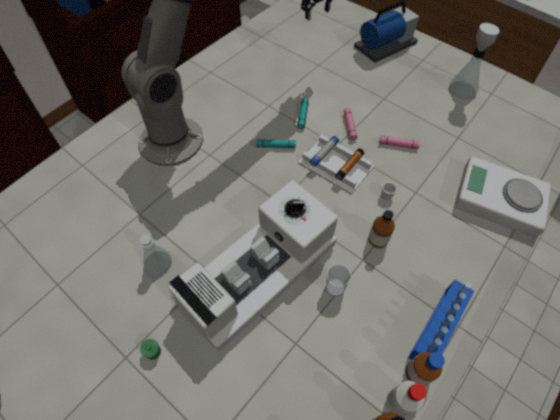

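The top view shows the polarimeter spanning (260–388, 168–232), with the dial at (279,194). The rest is at (195,221), with the blue-capped tube at (195,233) and the amber spare at (193,207). Next I'll cast rays for rough positions.

```bash
cat > h.py <<'E'
import cv2,numpy as np
from scipy.spatial.transform import Rotation as R
def K(c):
    f=c["pixels"].shape[0]/2/np.tan(np.radians(c["vertical_fov"]/2))
    return np.array([[f,0,c["cx"]],[0,f,c["cy"]],[0,0,1.]])
def ray(c,p):
    u=cv2.undistortPoints(np.float64(p).reshape(-1,1,2),K(c),np.float64(c["dist_coeffs"]))[:,0]
    T=np.array(c["world_from_camera"]);d=np.c_[u,np.ones(len(u))]@T[:3,:3].T
    return T[:3,3],d
def plane(c,p,z):
    o,d=ray(c,p);return o+d*((z-o[2])/d[:,2])[:,None]
def mask(c,lo,hi):
    h=cv2.cvtColor(c["pixels"],cv2.COLOR_RGB2HSV);return cv2.inRange(h,np.array(lo),np.array(hi))
def blobs(m,amin=4):
    n,l,s,ce=cv2.connectedComponentsWithStats(m);return [(s[i,4],np.round(ce[i],1)) for i in range(1,n) if s[i,4]>=amin]
def load(n): return np.load(f"pics/{n}.npy",allow_pickle=True).item()
def proj(c,P):
    T=np.linalg.inv(np.array(c["world_from_camera"]))
    return cv2.projectPoints(np.float64(P).reshape(-1,1,3),cv2.Rodrigues(T[:3,:3])[0],T[:3,3],K(c),np.float64(c["dist_coeffs"]))[0][:,0]
def snap(n,name):
    from station import bot
    c=bot.read_camera(n);cv2.imwrite(f"pics/{name}.png",c["pixels"][...,::-1]);np.save(f"pics/{name}.npy",c,allow_pickle=True);return c
E
python3 - <<'E'
from h import *
c=load("top0")
print("dial",plane(c,[[279,194]],.19))
print("tube",plane(c,[[195,233]],.04),"spare",plane(c,[[193,207]],.04))
print("ctrl top corners",plane(c,[[260,168],[300,169],[298,220],[259,220]],.165))
print("lamp",plane(c,[[362,179],[388,181],[386,223],[361,221]],.165))
m=mask(c,(100,150,60),(125,255,255));
b=[x for x in blobs(m) if 160<x[1][0]<230];print("blue",b,plane(c,[x[1] for x in b],.045))
o=c["pixels"][150:260,165:310,::-1]
cv2.imwrite("pics/crop0.png",cv2.resize(o,None,fx=5,fy=5,interpolation=cv2.INTER_CUBIC))
E
```

```text
dial [[ 0.59515327 -0.03286798  0.19      ]]
tube [[0.47832371 0.28333163 0.04      ]] spare [[0.57707026 0.29175218 0.04      ]]
ctrl top corners [[ 0.69332391  0.03168585  0.165     ]
 [ 0.68719225 -0.10875956  0.165     ]
 [ 0.5073253  -0.09694766  0.165     ]
 [ 0.50980065  0.03753914  0.165     ]]
lamp [[ 0.64769964 -0.32576404  0.165     ]
 [ 0.63908628 -0.41762594  0.165     ]
 [ 0.4910251  -0.40202159  0.165     ]
 [ 0.49970008 -0.31503325  0.165     ]]
blue [(np.int32(35), array([210., 232.])), (np.int32(30), array([177.8, 234. ]))] [[0.48074564 0.22598503 0.045     ]
 [0.47524401 0.34715206 0.045     ]]
```

View pics/crop0.png

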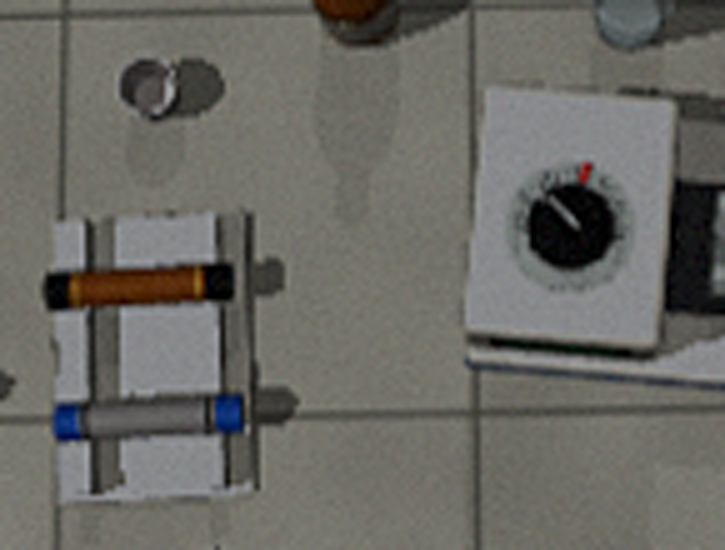

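The crop shows the dial's white line running from its centre at crop (572,226) up-left to about (548,196). The red mark is at (586,172), so the dial needs a clockwise turn of roughly 50°. Next I move above the dial.

jog_arm --rows '[{"fingers": 85,"x": -24,"y": -23,"z": -20},{"x": -24,"y": -23,"z": -20},{"x": -24,"y": -23,"z": -20},{"x": -24,"y": -23,"z": -20},{"x": -24,"y": -23,"z": -20},{"x": -24,"y": -23,"z": -20},{"x": -24,"y": -23,"z": -20},{"x": -24,"y": -23,"z": -20}]'

```text
invalid input
```

jog_arm --rows '[{"x": -24,"y": -23},{"x": -24,"y": -23},{"x": -24,"y": -23},{"x": -24,"y": -23},{"x": -24,"y": -23},{"x": -24,"y": -23},{"x": -24,"y": -23},{"x": -24,"y": -23}]'

```text
invalid input
```

Run:
```python
from h import *
c=snap("wrist","w1")
from station import bot
o=bot.get_obs();T=np.array(c["world_from_camera"])
Rt=R.from_quat(np.roll(o["tool_rot"],-1)).as_matrix()
print(o["t"],o["eef_pos"],o["q"].round(2),"\n",Rt.round(3),"\ncam in tool",Rt.T@(T[:3,3]-o["eef_pos"]),"\n",(Rt.T@T[:3,:3]).round(3),c["vertical_fov"],c["dist_coeffs"])
print("dial px",proj(c,[[.595,-.033,.19]]),"tube",proj(c,[[.478,.285,.04]]))
```

```text
0.15 [0.15365397 0.65680097 0.23053401] [-1.45  0.48  0.02  1.56 -0.01  1.11 -0.08] 
 [[-0.974  0.228 -0.   ]
 [ 0.228  0.974 -0.001]
 [-0.    -0.001 -1.   ]] 
cam in tool [ 0.07546802 -0.00051928 -0.14274631] 
 [[ 0.001 -0.955 -0.295]
 [ 1.     0.001  0.   ]
 [ 0.    -0.295  0.955]] 59.12462676042436 [0.01324075 0.         0.         0.         0.        ]
dial px [[-330.46545182  822.5980159 ]] tube [[ 40.03626849 500.47844976]]
```

View pics/w1.png

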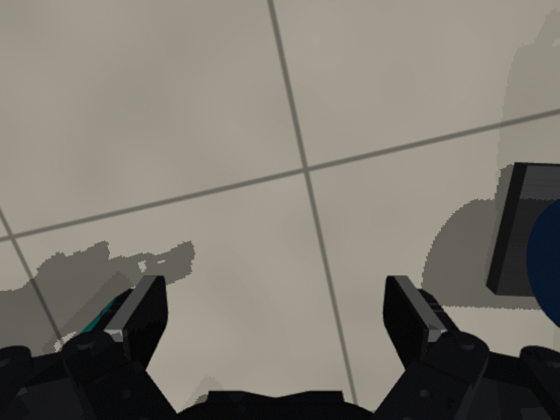

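The wrist picture shows only bench tiles between the open fingers, so the arm did not move. The rows probably need every field.

jog_arm --rows '[{"fingers": 85,"x": -24,"y": -23,"z": -20,"ax": 0,"ay": 0,"az": 0},{"fingers": 85,"x": -24,"y": -23,"z": -20,"ax": 0,"ay": 0,"az": 0},{"fingers": 85,"x": -24,"y": -23,"z": -20,"ax": 0,"ay": 0,"az": 0},{"fingers": 85,"x": -24,"y": -23,"z": -20,"ax": 0,"ay": 0,"az": 0},{"fingers": 85,"x": -24,"y": -23,"z": -20,"ax": 0,"ay": 0,"az": 0},{"fingers": 85,"x": -24,"y": -23,"z": -20,"ax": 0,"ay": 0,"az": 0},{"fingers": 85,"x": -24,"y": -23,"z": -20,"ax": 0,"ay": 0,"az": 0},{"fingers": 85,"x": -24,"y": -23,"z": -20,"ax": 0,"ay": 0,"az": 0}]' --force 40

```text
t: 0.95
eef_pos: [0.2993, 0.4329, 0.3919]
tool_rot: [-0.0, 0.115, 0.993, -0.0]
contact_force: [0.6, 0.7, -0.1]
gripper_width: 0.995
grasp_force: 0.0
```

jog_arm --rows '[{"fingers": 85,"x": -25,"y": -24,"z": 0,"ax": 0,"ay": 0,"az": 0},{"fingers": 85,"x": -25,"y": -24,"z": 0,"ax": 0,"ay": 0,"az": 0},{"fingers": 85,"x": -25,"y": -24,"z": 0,"ax": 0,"ay": 0,"az": 0},{"fingers": 85,"x": -25,"y": -24,"z": 0,"ax": 0,"ay": 0,"az": 0},{"fingers": 85,"x": -25,"y": -24,"z": 0,"ax": 0,"ay": 0,"az": 0},{"fingers": 85,"x": -25,"y": -24,"z": 0,"ax": 0,"ay": 0,"az": 0},{"fingers": 85,"x": -25,"y": -24,"z": 0,"ax": 0,"ay": 0,"az": 0},{"fingers": 85,"x": -25,"y": -24,"z": 0,"ax": 0,"ay": 0,"az": 0}]'

```text
t: 1.75
eef_pos: [0.4502, 0.2004, 0.3912]
tool_rot: [-0.0, 0.115, 0.993, 0.0]
contact_force: [0.1, 0.6, -1.2]
gripper_width: 0.997
grasp_force: 0.0
```

Run:
```python
from h import *
c=snap("wrist","w2")
print(proj(c,[[.478,.285,.04],[.478,.215,.04],[.478,.355,.04]]))
```

```text
[[341.39552108 160.3779596 ]
 [290.39370534 172.08253468]
 [393.48373866 148.4056135 ]]
```

jog_arm --rows '[{"fingers": 85,"x": -25,"y": -24,"z": 0,"ax": 0,"ay": 0,"az": 0},{"fingers": 85,"x": -25,"y": -24,"z": 0,"ax": 0,"ay": 0,"az": 0},{"fingers": 85,"x": -25,"y": -24,"z": 0,"ax": 0,"ay": 0,"az": 0},{"fingers": 85,"x": -25,"y": -24,"z": 0,"ax": 0,"ay": 0,"az": 0},{"fingers": 85,"x": -25,"y": -24,"z": 0,"ax": 0,"ay": 0,"az": 0},{"fingers": 85,"x": -25,"y": -24,"z": 0,"ax": 0,"ay": 0,"az": 0},{"fingers": 85,"x": -25,"y": -24,"z": 0,"ax": 0,"ay": 0,"az": 0},{"fingers": 85,"x": -25,"y": -24,"z": 0,"ax": 0,"ay": 0,"az": 0}]'

```text
t: 2.6
eef_pos: [0.6013, -0.0315, 0.3911]
tool_rot: [-0.0, 0.114, 0.993, 0.0]
contact_force: [-0.8, 0.1, 0.0]
gripper_width: 0.994
grasp_force: 0.0
```

Run:
```python
from h import *
c=snap("wrist","w3")
print(proj(c,[[.595,-.033,.19]]))
cv2.imwrite("pics/w23.png",cv2.resize(np.hstack([load("w2")["pixels"],c["pixels"]])[...,::-1],(800,300)))
m=mask(c,(0,150,60),(8,255,255))|mask(c,(172,150,60),(180,255,255));print("red",blobs(m))
```

```text
[[272.33625304 172.773996  ]]
red [(np.int32(50), array([272.3, 207.6]))]
```

View pics/w3.png

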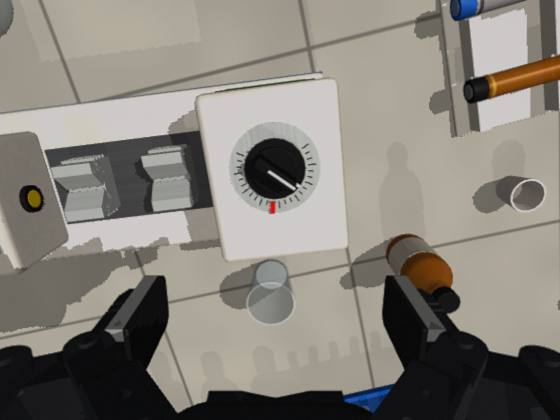

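The wrist view shows the dial centred near (275,168). Its white line runs to the lower right, ending at about (297,189), and the red mark is at (272,208). The housing top has corners near (198,95), (338,80), (347,247) and (226,262).

Run:
```python
from h import *
c=load("w3");g=cv2.cvtColor(c["pixels"],cv2.COLOR_RGB2GRAY)
# white line pixels in dark disc
yy,xx=np.mgrid[:420,:560];disc=(xx-275)**2+(yy-168)**2<36**2
m=((g>150)&disc).astype(np.uint8)
n,l,s,ce=cv2.connectedComponentsWithStats(m);print(s[1:],ce[1:])
i=1+np.argmin([np.hypot(*(q-[284,180])) for q in ce[1:]]);y,x=np.nonzero(l==i)
vx,vy,x0,y0=cv2.fitLine(np.c_[x,y].astype(np.float32),cv2.DIST_L2,0,.01,.01).ravel()
t=(x-x0)*vx+(y-y0)*vy;e=np.array([[x0+vx*t.min(),y0+vy*t.min()],[x0+vx*t.max(),y0+vy*t.max()]]);print("line ends",e)
# dark disc (skirt+bar) circle
d=((g<60)&((xx-275)**2+(yy-168)**2<45**2)).astype(np.uint8)
cn=max(cv2.findContours(d,0,1)[0],key=cv2.contourArea);print("dark",cv2.minEnclosingCircle(cn),cv2.fitEllipse(cn))
for z in(.17,.198):
    print(z,"line w",plane(c,e,z))
red=mask(c,(0,150,60),(8,255,255))|mask(c,(172,150,60),(180,255,255))
y,x=np.nonzero(red);P=plane(c,np.c_[x,y],.17);print("red w",P.mean(0),P.min(0),P.max(0))
print("dark c",plane(c,[cv2.fitEllipse(cn)[0]],.170))
# housing
w=(g>165).astype(np.uint8);w=cv2.morphologyEx(w,cv2.MORPH_CLOSE,np.ones((3,3)))
n,l,s,ce=cv2.connectedComponentsWithStats(w,connectivity=4);lab=l[100:,:][0,0]
for k in range(1,n):
    if s[k,4]>3000: print(k,s[k],ce[k].round())
cv2.imwrite("pics/dbg.png",cv2.resize(c["pixels"][70:270,180:380,::-1],None,fx=3,fy=3,interpolation=cv2.INTER_CUBIC))
```

```text
[[243 133  68  71 648]
 [240 157   5   8  18]
 [268 171  27  19  79]
 [240 175   3   3   6]
 [242 180   3   4   8]
 [244 184   4   5  12]
 [248 189   4   4  12]
 [252 193   5   5  13]
 [257 196   4   5  12]
 [262 197   1   1   1]
 [268 203   1   1   1]] [[285.2191358  160.33179012]
 [241.83333333 159.77777778]
 [281.3164557  179.75949367]
 [241.         176.16666667]
 [242.75       181.375     ]
 [245.91666667 186.        ]
 [249.5        190.5       ]
 [253.84615385 194.92307692]
 [258.58333333 198.16666667]
 [262.         197.        ]
 [268.         203.        ]]
line ends [[268.16083188 170.76476769]
 [294.26490591 188.61255042]]
dark ((274.201416015625, 168.316650390625), 30.383075714111328) ((273.9413146972656, 166.97021484375), (56.24615478515625, 60.431121826171875), 57.52911376953125)
0.17 line w [[ 0.59599107 -0.03764181  0.17      ]
 [ 0.61976108 -0.016184    0.17      ]]
0.198 line w [[ 0.59073895 -0.03588852  0.198     ]
 [ 0.61268021 -0.01608157  0.198     ]]
red w [ 0.63425923 -0.04238015  0.17      ] [ 0.62812234 -0.04578993  0.17      ] [ 0.64007305 -0.03933672  0.17      ]
dark c [[ 0.5935781  -0.03116409  0.17      ]]
1 [  44    0  157   59 7170] [123.  25.]
5 [ 469    8   59   69 3108] [499.  42.]
6 [    0    25   536   275 56434] [298. 158.]
58 [ 435  224  125  126 8445] [504. 285.]
66 [  167   267   197   137 11255] [259. 330.]
```

View pics/dbg.png

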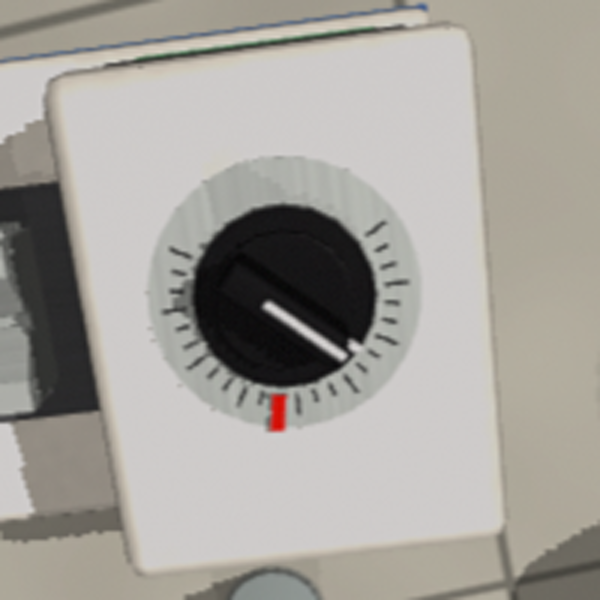

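The zoom shows the skirt centred at crop (285,296) and the bar-top line running from (267,306) to (345,356). The tip tick on the skirt is at (357,345), and the inner tip of the red mark is at (279,395).

Run:
```python
from h import *
c=load("w3")
def w(p,z): return plane(c,np.float64(p)/3+[180-.33,70-.33],z)
C=w([[285,296]],.17)[0];S=w([[285,290]],.166)[0];A,B=w([[267,306],[345,356]],.198);Tp=w([[357,345]],.17)[0];Rd=w([[279,395]],.169)[0]
ang=lambda v:np.degrees(np.arctan2(v[1],v[0]))
print("skirt c",C,"scale c",S,"A,B",A,B,"tip",Tp,"red",Rd)
for O in(C,S): print("tip ang/r",ang(Tp-O),np.hypot(*(Tp-O)[:2]),"red",ang(Rd-O),np.hypot(*(Rd-O)[:2]))
print("line ang",ang(B-A))
E_=w([[50,110],[128,545],[472,60],[500,510],[80,72],[440,27],[170,572],[470,538]],.165)
for i in range(0,8,2): print(ang(E_[i+1]-E_[i]),E_[i:i+2].mean(0))
# tube caps in w2
d=load("w2");m=mask(d,(100,150,60),(125,255,255));b=[x for x in blobs(m,20)];print(b,plane(d,[x[1] for x in b],.047))
```

```text
skirt c [ 0.59507887 -0.03077073  0.17      ] scale c [ 0.59384227 -0.03048497  0.166     ] A,B [ 0.59166633 -0.03562805  0.198     ] [ 0.61250724 -0.01565751  0.198     ] tip [ 0.61677501 -0.01099667  0.17      ] red [ 0.62809851 -0.04057019  0.169     ]
tip ang/r 42.346334553581364 0.029355341730854412 red -16.529667775262723 0.03444308287254727
tip ang/r 40.35797169429649 0.030094927159681723 red -16.404714604043512 0.0357099660038885
line ang 43.778256025834395
-6.087875487718167 [ 0.59598429 -0.09855132  0.165     ]
-6.530846247987808 [0.61229943 0.03483582 0.165     ]
83.64705703048948 [ 0.51782793 -0.02117897  0.165     ]
83.92579081038988 [ 0.69096407 -0.04042103  0.165     ]
[(np.int32(274), array([388.8, 147.1])), (np.int32(264), array([297.8, 171.4])), (np.int32(147), array([137.7, 227.9])), (np.int32(119), array([ 56. , 237.5])), (np.int32(25), array([  8.5, 243.1]))] [[ 0.47347931  0.34733074  0.047     ]
 [ 0.47790676  0.22484991  0.047     ]
 [ 0.50544345 -0.00952095  0.047     ]
 [ 0.493047   -0.12533416  0.047     ]
 [ 0.48582758 -0.19302037  0.047     ]]
```

View pics/w2.png

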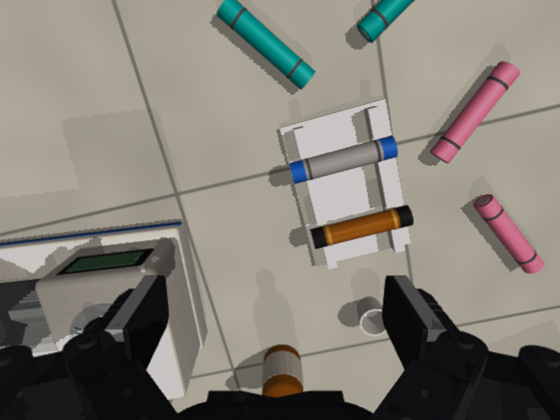

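w2 shows the steel tube with blue caps at (298,171) and (389,147), and the amber spare lies nearer the fingers. I now rotate to straddle the dial bar and descend partway.

jog_arm --rows '[{"fingers": 55,"x": 7,"y": 0,"z": 12,"ax": 0,"ay": 0,"az": -7},{"fingers": 55,"x": 0,"y": 0,"z": 12,"ax": 0,"ay": 0,"az": -7},{"fingers": 55,"x": 0,"y": 0,"z": 12,"ax": 0,"ay": 0,"az": -7},{"fingers": 55,"x": 0,"y": 0,"z": 12,"ax": 0,"ay": 0,"az": -7},{"fingers": 55,"x": 0,"y": 0,"z": 12,"ax": 0,"ay": 0,"az": -7},{"fingers": 55,"x": 0,"y": 0,"z": 12,"ax": 0,"ay": 0,"az": -7},{"fingers": 55,"x": 0,"y": 0,"z": 12,"ax": 0,"ay": 0,"az": -7},{"fingers": 55,"x": 0,"y": 0,"z": 12,"ax": 0,"ay": 0,"az": -7}]'

```text
t: 3.45
eef_pos: [0.5937, -0.0286, 0.2945]
tool_rot: [-0.0, -0.368, 0.93, 0.0]
contact_force: [-0.0, -0.1, 0.2]
gripper_width: 0.647
grasp_force: 0.0
```

```bash
cat >> h.py <<'E'
def st():
    from station import bot
    o=bot.get_obs();Rt=R.from_quat(np.roll(o["tool_rot"],-1)).as_matrix();return o,Rt
def go(P):
    o,Rt=st();print("t",o["t"],"yang",np.degrees(np.arctan2(Rt[1,1],Rt[0,1])),"shift mm",(1000*Rt.T@(np.array(P)-o["eef_pos"])).round(1),"F",o["contact_force"],"q",o["q"].round(2))
E
python3 - <<'E'
from h import *
go([.5945,-.0307,.178])
c=snap("wrist","w4");g=cv2.cvtColor(c["pixels"],cv2.COLOR_RGB2GRAY)
p=proj(c,[[.5945,-.0307,.17]])[0];print(p)
x,y=p.round().astype(int)
yy,xx=np.mgrid[:420,:560];d=((g<70)&((xx-x)**2+(yy-y)**2<75**2)).astype(np.uint8)
cn=max(cv2.findContours(d,0,1)[0],key=cv2.contourArea);e=cv2.fitEllipse(cv2.convexHull(cn));print(e,plane(c,[e[0]],.17))
m=((g>150)&((xx-x)**2+(yy-y)**2<50**2)).astype(np.uint8);print(blobs(m,10))
E
```

```text
t 3.45 yang 133.13509762687758 shift mm [  0.8  -2.2 116.5] F [-0.02462001 -0.05791457  0.17621235] q [-0.38  0.3   0.41  1.7  -0.13  1.17  2.39]
[272.1868607  200.03084396]
((270.1177978515625, 199.2979278564453), (79.88530731201172, 80.38257598876953), 147.4738311767578) [[ 0.59514372 -0.03222054  0.17      ]]
[(np.int32(1435), array([297.8, 192.5])), (np.int32(53), array([234. , 171.7])), (np.int32(31), array([228.5, 181.6])), (np.int32(28), array([226.2, 189. ])), (np.int32(30), array([225.3, 196.3])), (np.int32(618), array([254.4, 231. ]))]
```

jog_arm --rows '[{"fingers": 55,"x": 1,"y": -3,"z": 20,"ax": 0,"ay": 0,"az": 0},{"fingers": 55,"x": 0,"y": 0,"z": 20,"ax": 0,"ay": 0,"az": 0},{"fingers": 55,"x": 0,"y": 0,"z": 18,"ax": 0,"ay": 0,"az": 0},{"fingers": 55,"x": 0,"y": 0,"z": 18,"ax": 0,"ay": 0,"az": 0},{"fingers": 55,"x": 0,"y": 0,"z": 16,"ax": 0,"ay": 0,"az": 0},{"fingers": 55,"x": 0,"y": 0,"z": 12,"ax": 0,"ay": 0,"az": 0},{"fingers": 55,"x": 0,"y": 0,"z": 8,"ax": 0,"ay": 0,"az": 0},{"fingers": 55,"x": 0,"y": 0,"z": 4,"ax": 0,"ay": 0,"az": 0}]'

```text
t: 4.3
eef_pos: [0.5951, -0.0318, 0.1788]
tool_rot: [-0.0, -0.365, 0.931, 0.0]
contact_force: [-0.3, 0.4, -0.1]
gripper_width: 0.645
grasp_force: 0.0
```

jog_arm --rows '[{"fingers": 25,"x": 0,"y": 0,"z": 0,"ax": 0,"ay": 0,"az": 0},{"fingers": 20,"x": 0,"y": 0,"z": 0,"ax": 0,"ay": 0,"az": 0},{"fingers": 16,"x": 0,"y": 0,"z": 0,"ax": 0,"ay": 0,"az": 0},{"fingers": 12,"x": 0,"y": 0,"z": 0,"ax": 0,"ay": 0,"az": 0},{"fingers": 8,"x": 0,"y": 0,"z": 0,"ax": 0,"ay": 0,"az": 0},{"fingers": 8,"x": 0,"y": 0,"z": 0,"ax": 0,"ay": 0,"az": 0},{"fingers": 8,"x": 0,"y": 0,"z": 0,"ax": 0,"ay": 0,"az": 0},{"fingers": 8,"x": 0,"y": 0,"z": 0,"ax": 0,"ay": 0,"az": 0}]' --force 30

```text
t: 5.1
eef_pos: [0.5954, -0.0317, 0.18]
tool_rot: [0.0, -0.365, 0.931, 0.0]
contact_force: [-2.4, 0.9, 5.9]
gripper_width: 0.133
grasp_force: 32.0
```

jog_arm --rows '[{"fingers": 8,"x": 0,"y": 0,"z": 0,"ax": 0,"ay": 0,"az": 5},{"fingers": 8,"x": 0,"y": 0,"z": 0,"ax": 0,"ay": 0,"az": 8},{"fingers": 8,"x": 0,"y": 0,"z": 0,"ax": 0,"ay": 0,"az": 8},{"fingers": 8,"x": 0,"y": 0,"z": 0,"ax": 0,"ay": 0,"az": 8},{"fingers": 8,"x": 0,"y": 0,"z": 0,"ax": 0,"ay": 0,"az": 8},{"fingers": 8,"x": 0,"y": 0,"z": 0,"ax": 0,"ay": 0,"az": 8},{"fingers": 8,"x": 0,"y": 0,"z": 0,"ax": 0,"ay": 0,"az": 8},{"fingers": 8,"x": 0,"y": 0,"z": 0,"ax": 0,"ay": 0,"az": 5}]'

```text
t: 5.9
eef_pos: [0.5952, -0.0307, 0.18]
tool_rot: [-0.0, 0.134, 0.991, 0.001]
contact_force: [-4.9, 3.7, 7.3]
gripper_width: 0.128
grasp_force: 32.3
```

Run:
```python
from h import *
go([.5948,-.0318,.178]);c=snap("wrist","w5");p=proj(c,[[.595,-.032,.17]])[0].round().astype(int);print(p)
x,y=p;cv2.imwrite("pics/w5c.png",cv2.resize(c["pixels"][max(y-90,0):y+90,x-110:x+110,::-1],None,fx=3,fy=3,interpolation=cv2.INTER_CUBIC))
```

```text
t 5.9 yang 74.60819978728216 shift mm [ 0.1 -1.2  2. ] F [-4.92272533  3.69567003  7.289446  ] q [-0.52  0.46  0.62  1.83 -0.33  0.95  1.55]
[273 269]
```

View pics/w5c.png

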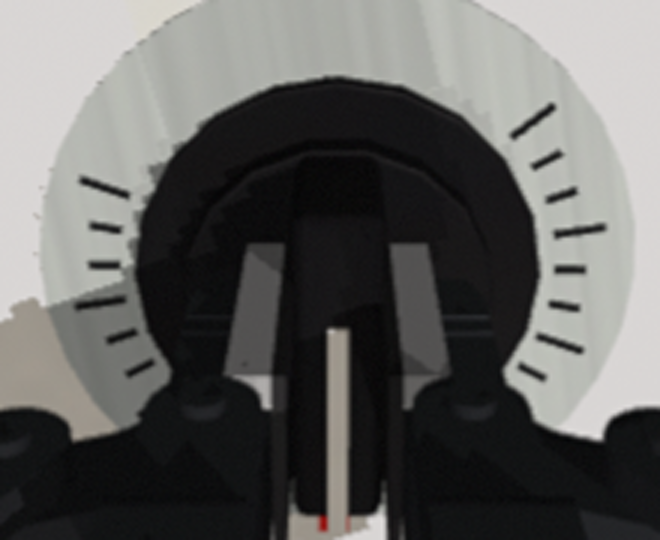

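The dial line is close to the red mark. Red shows just left of the line at (323,522), so I'll release, rise and measure it.

jog_arm --rows '[{"fingers": 20,"x": 0,"y": 0,"z": 0,"ax": 0,"ay": 0,"az": 0},{"fingers": 50,"x": 0,"y": 0,"z": 0,"ax": 0,"ay": 0,"az": 0},{"fingers": 55,"x": 0,"y": 0,"z": 0,"ax": 0,"ay": 0,"az": 0},{"fingers": 55,"x": 0,"y": 0,"z": -10,"ax": 0,"ay": 0,"az": 0},{"fingers": 55,"x": 0,"y": 0,"z": -25,"ax": 0,"ay": 0,"az": 0},{"fingers": 55,"x": 0,"y": 0,"z": -35,"ax": 0,"ay": 0,"az": 0},{"fingers": 55,"x": 0,"y": 0,"z": -35,"ax": 0,"ay": 0,"az": 0},{"fingers": 55,"x": 0,"y": 0,"z": -15,"ax": 0,"ay": 0,"az": 0}]'

```text
t: 6.75
eef_pos: [0.5968, -0.0328, 0.3033]
tool_rot: [0.003, 0.132, 0.991, 0.001]
contact_force: [0.2, -0.8, 1.3]
gripper_width: 0.645
grasp_force: 0.0
```

```bash
cat > dial.py <<'E'
from h import *
import sys
c=snap("wrist",sys.argv[1]);g=cv2.cvtColor(c["pixels"],cv2.COLOR_RGB2GRAY)
x,y=proj(c,[[.595,-.032,.17]])[0].round().astype(int)
yy,xx=np.mgrid[:420,:560];rr=(xx-x)**2+(yy-y)**2
d=((g<70)&(rr<80**2)).astype(np.uint8)
cn=max(cv2.findContours(d,0,1)[0],key=cv2.contourArea);e=cv2.fitEllipse(cv2.convexHull(cn));C=plane(c,[e[0]],.17)[0]
red=mask(c,(0,150,60),(8,255,255))|mask(c,(172,150,60),(180,255,255))
ry,rx=np.nonzero(red&(rr<120**2).astype(np.uint8)*255);P=plane(c,np.c_[rx,ry],.169)[:,:2]
ang=lambda v:np.degrees(np.arctan2(v[...,1],v[...,0]))
print("C",C,e,"red n",len(P),"ang",ang(P.mean(0)-C[:2]),"r",np.hypot(*(P-C[:2]).T).min(),np.hypot(*(P-C[:2]).T).max(),"red centroid px",rx.mean(),ry.mean())
m=((g>130)&(rr<(e[1][0]/2+4)**2)).astype(np.uint8);n,l,s,ce=cv2.connectedComponentsWithStats(m)
for k in range(1,n):
    if s[k,4]<8:continue
    yk,xk=np.nonzero(l==k);q=np.c_[xk,yk].astype(np.float32);v=cv2.fitLine(q,cv2.DIST_L2,0,.01,.01).ravel()
    t=(q-v[2:])@v[:2];E=plane(c,[v[2:]+v[:2]*t.min(),v[2:]+v[:2]*t.max()],.198)
    print(s[k],ce[k].round(1),"len",np.ptp(t).round(1),"ang198",ang(E[1]-E[0]).round(1),E[:,:2].round(4).tolist(),"ang17",ang(plane(c,[ce[k]],.17)[0]-C).round(1))
E
python3 dial.py w6; python3 -c "
from h import *
go([.595,-.032,.178])"
```

```text
C [ 0.59509561 -0.03122677  0.17      ] ((276.5743713378906, 194.13510131835938), (77.79024505615234, 78.5338363647461), 58.014461517333984) red n 70 ang -16.12916722891673 r 0.034190425829776216 0.04633249455090895 red centroid px 275.64285714285717 243.15714285714284
[234 152  85  84 553] [283.4 183.2] len 85.1 ang198 30.7 [[0.5578, -0.037], [0.609, -0.0066]] ang17 133.8
[234 195   6  19  44] [236.3 204.8] len 18.7 ang198 -2.2 [[0.5807, -0.0583], [0.5941, -0.0588]] ang17 -89.9
[275 197   8  40 154] [277.2 217.4] len 39.0 ang198 164.5 [[0.6179, -0.0372], [0.5899, -0.0294]] ang17 -13.6
[240 215   6   6  21] [242.1 217.2] len 6.3 ang198 25.2 [[0.5957, -0.0582], [0.5998, -0.0563]] ang17 -70.4
[244 220   6   6  21] [246.6 222.3] len 5.4 ang198 45.0 [[0.6007, -0.0568], [0.6034, -0.0541]] ang17 -60.9
[262 231   7   5  26] [265.4 233.1] len 6.3 ang198 86.3 [[0.6134, -0.0472], [0.6137, -0.0427]] ang17 -30.6
t 6.8 yang 74.8019054162554 shift mm [  3.2  -0.2 126.3] F [ 1.36722294 -0.58789658  1.49665806] q [-0.58  0.33  0.69  1.7  -0.23  1.19  1.47]
```

Run:
```python
from h import *
c=load("w6");g=cv2.cvtColor(c["pixels"],cv2.COLOR_RGB2GRAY).astype(float);print(c["cx"],c["cy"])
p=c["pixels"].astype(float)
for y in range(196,252,2):
    r=slice(268,288);a=g[y,r]; 
    red=(p[y,r,0]-p[y,r,1]).clip(0);xs=np.arange(268,288)
    w=(a-60).clip(0)
    print(y,"line",round((w*xs).sum()/max(w.sum(),1),1),int(w.max()),"red",round((red*xs).sum()/max(red.sum(),1),1),int(red.max()))
```

```text
274.97769137383983 209.655026365997
196 line 277.4 43 red 277.9 3
198 line 277.3 157 red 277.1 3
200 line 277.3 155 red 276.9 4
202 line 277.1 155 red 278.0 4
204 line 277.1 155 red 277.4 3
206 line 277.1 155 red 275.4 3
208 line 277.1 156 red 276.5 3
210 line 277.0 154 red 276.2 4
212 line 277.0 155 red 277.0 3
214 line 277.0 154 red 277.1 3
216 line 277.0 154 red 276.5 3
218 line 277.0 155 red 276.9 3
220 line 277.0 155 red 276.8 3
222 line 277.0 155 red 277.1 3
224 line 277.0 155 red 278.6 3
226 line 276.9 156 red 278.1 4
228 line 276.7 155 red 277.6 4
230 line 276.7 155 red 277.8 3
232 line 278.7 156 red 277.7 4
234 line 278.9 154 red 275.1 31
236 line 278.3 153 red 275.2 158
238 line 278.6 124 red 276.0 190
240 line 277.5 123 red 276.0 201
242 line 277.5 123 red 275.9 201
244 line 278.7 124 red 275.8 201
246 line 278.6 123 red 275.7 202
248 line 278.4 150 red 275.8 205
250 line 277.9 154 red 276.1 99
```

The line extrapolates to within about 0.5 mm (under 1°) of the mark, so the dial is set. Next is the tube.

jog_arm --rows '[{"fingers": 70,"x": 25,"y": 35,"z": 0,"ax": 0,"ay": 0,"az": 0},{"fingers": 70,"x": 25,"y": 35,"z": 0,"ax": 0,"ay": 0,"az": 0},{"fingers": 70,"x": 25,"y": 35,"z": 0,"ax": 0,"ay": 0,"az": 0},{"fingers": 70,"x": 25,"y": 35,"z": 0,"ax": 0,"ay": 0,"az": 0},{"fingers": 70,"x": 25,"y": 35,"z": 0,"ax": 0,"ay": 0,"az": 0},{"fingers": 70,"x": 25,"y": 35,"z": 0,"ax": 0,"ay": 0,"az": 0},{"fingers": 70,"x": 25,"y": 35,"z": 0,"ax": 0,"ay": 0,"az": 0},{"fingers": 70,"x": 25,"y": 35,"z": 0,"ax": 0,"ay": 0,"az": 0}]'

```text
t: 7.6
eef_pos: [0.4742, 0.2919, 0.2985]
tool_rot: [-0.0, 0.132, 0.991, -0.0]
contact_force: [1.2, -0.3, -0.0]
gripper_width: 0.823
grasp_force: 0.0
```

jog_arm --rows '[{"fingers": 70,"x": 0,"y": 0,"z": 5,"ax": 0,"ay": 0,"az": 8.5},{"fingers": 70,"x": 0,"y": 0,"z": 5,"ax": 0,"ay": 0,"az": 8.5},{"fingers": 70,"x": 0,"y": 0,"z": 5,"ax": 0,"ay": 0,"az": 8.5},{"fingers": 70,"x": 0,"y": 0,"z": 5,"ax": 0,"ay": 0,"az": 8.5},{"fingers": 70,"x": 0,"y": 0,"z": 5,"ax": 0,"ay": 0,"az": 8.5},{"fingers": 70,"x": 0,"y": 0,"z": 5,"ax": 0,"ay": 0,"az": 8.5},{"fingers": 70,"x": 0,"y": 0,"z": 5,"ax": 0,"ay": 0,"az": 8.5},{"fingers": 70,"x": 0,"y": 0,"z": 5,"ax": 0,"ay": 0,"az": 8.5}]'

```text
t: 8.4
eef_pos: [0.4751, 0.2902, 0.2582]
tool_rot: [-0.0, 0.666, 0.746, -0.001]
contact_force: [0.7, 0.3, -0.7]
gripper_width: 0.817
grasp_force: 0.0
```

```bash
cat > tube.py <<'E'
from h import *
import sys
z=float(sys.argv[2]);c=snap("wrist",sys.argv[1]);go([.4757,.286,.021])
# caps: bright-blue extents cast on the top of the tube; silhouette centre ~ axis
m=mask(c,(100,120,40),(128,255,255));n,l,s,ce=cv2.connectedComponentsWithStats(m)
for k in range(1,n):
    if s[k,4]>100:
        cn=cv2.findContours((l==k).astype(np.uint8),0,1)[0][0];print(s[k],ce[k].round(1),plane(c,[ce[k]],z).round(4),plane(c,cv2.boxPoints(cv2.minAreaRect(cn)),z)[:,:2].round(4).tolist())
E
python3 tube.py w7 .047
```

```text
t 8.45 yang 6.087605079677596 shift mm [ -3.8   1.2 236.4] F [-0.32098333  0.66777525 -1.37432553] q [-1.26  0.31  0.76  1.85 -0.24  1.08 -0.31]
[267 106  32  23 625] [282.4 116.9] [[0.4751 0.3461 0.047 ]] [[0.4613, 0.3358], [0.4609, 0.3549], [0.4887, 0.3558], [0.4896, 0.3368]]
[259 229  29  21 449] [272.6 240.1] [[0.4797 0.223  0.047 ]] [[0.4659, 0.2122], [0.4652, 0.2336], [0.4933, 0.2346], [0.4944, 0.2132]]
```

jog_arm --rows '[{"fingers": 70,"x": -6,"y": 2.7,"z": 0,"ax": 0,"ay": 0,"az": 4},{"fingers": 70,"x": 0,"y": 0,"z": 30,"ax": 0,"ay": 0,"az": 0},{"fingers": 70,"x": 0,"y": 0,"z": 30,"ax": 0,"ay": 0,"az": 0},{"fingers": 70,"x": 0,"y": 0,"z": 30,"ax": 0,"ay": 0,"az": 0},{"fingers": 70,"x": 0,"y": 0,"z": 30,"ax": 0,"ay": 0,"az": 0},{"fingers": 70,"x": 0,"y": 0,"z": 25,"ax": 0,"ay": 0,"az": 0},{"fingers": 70,"x": 0,"y": 0,"z": 15,"ax": 0,"ay": 0,"az": 0},{"fingers": 70,"x": 0,"y": 0,"z": 0,"ax": 0,"ay": 0,"az": 0}]'

```text
t: 9.25
eef_pos: [0.4776, 0.2841, 0.0974]
tool_rot: [-0.0, 0.689, 0.725, -0.002]
contact_force: [-0.4, -0.0, 0.8]
gripper_width: 0.818
grasp_force: 0.0
```

```bash
python3 tube.py w8 .047
```

```text
t 9.3 yang 2.880431082759797 shift mm [ 1.7 -2.7 77.8] F [-0.74891812  0.63412891  1.05763551] q [-1.13  0.53  0.64  1.98 -0.44  0.77 -0.19]
[ 250  103   56   40 2139] [277.6 121.7] [[0.4754 0.3461 0.047 ]] [[0.4611, 0.3544], [0.4886, 0.3559], [0.4901, 0.3366], [0.4617, 0.3351]]
[ 251  312   48   36 1191] [274.  331.7] [[0.4799 0.2216 0.047 ]] [[0.4658, 0.2101], [0.4655, 0.2345], [0.4936, 0.2354], [0.4948, 0.2109]]
```

jog_arm --rows '[{"fingers": 70,"x": 0,"y": 0,"z": 20,"ax": 0,"ay": 0,"az": 0.8},{"fingers": 70,"x": 0,"y": 0,"z": 20,"ax": 0,"ay": 0,"az": 0},{"fingers": 70,"x": 0,"y": 0,"z": 18,"ax": 0,"ay": 0,"az": 0},{"fingers": 70,"x": 0,"y": 0,"z": 12,"ax": 0,"ay": 0,"az": 0},{"fingers": 70,"x": 0,"y": 0,"z": 6,"ax": 0,"ay": 0,"az": 0},{"fingers": 60,"x": 0,"y": 0,"z": 0,"ax": 0,"ay": 0,"az": 0},{"fingers": 50,"x": 0,"y": 0,"z": 0,"ax": 0,"ay": 0,"az": 0},{"fingers": 40,"x": 0,"y": 0,"z": 0,"ax": 0,"ay": 0,"az": 0}]'

```text
t: 10.1
eef_pos: [0.4795, 0.2853, 0.0241]
tool_rot: [0.0, 0.694, 0.72, 0.001]
contact_force: [0.7, 0.1, -0.2]
gripper_width: 0.474
grasp_force: 0.0
```

jog_arm --rows '[{"fingers": 36,"x": 0,"y": 0,"z": 0,"ax": 0,"ay": 0,"az": 0},{"fingers": 32,"x": 0,"y": 0,"z": 0,"ax": 0,"ay": 0,"az": 0},{"fingers": 28,"x": 0,"y": 0,"z": 0,"ax": 0,"ay": 0,"az": 0},{"fingers": 24,"x": 0,"y": 0,"z": 0,"ax": 0,"ay": 0,"az": 0},{"fingers": 24,"x": 0,"y": 0,"z": 0,"ax": 0,"ay": 0,"az": 0},{"fingers": 24,"x": 0,"y": 0,"z": 0,"ax": 0,"ay": 0,"az": 0},{"fingers": 24,"x": 0,"y": 0,"z": 0,"ax": 0,"ay": 0,"az": 0},{"fingers": 24,"x": 0,"y": 0,"z": 0,"ax": 0,"ay": 0,"az": 0}]' --force 70

```text
t: 10.9
eef_pos: [0.4789, 0.2852, 0.0239]
tool_rot: [-0.0, 0.694, 0.72, 0.0]
contact_force: [-2.3, 0.2, 6.9]
gripper_width: 0.328
grasp_force: 68.4
```

jog_arm --rows '[{"fingers": 24,"x": 0,"y": 0,"z": -5,"ax": 0,"ay": 0,"az": 0},{"fingers": 24,"x": 0,"y": 0,"z": -15,"ax": 0,"ay": 0,"az": 0},{"fingers": 24,"x": 0,"y": 0,"z": -30,"ax": 0,"ay": 0,"az": 0},{"fingers": 24,"x": 0,"y": 0,"z": -40,"ax": 0,"ay": 0,"az": 0},{"fingers": 24,"x": 0,"y": 0,"z": -45,"ax": 0,"ay": 0,"az": 0},{"fingers": 24,"x": 0,"y": 0,"z": -45,"ax": 0,"ay": 0,"az": 0},{"fingers": 24,"x": 0,"y": 0,"z": -40,"ax": 0,"ay": 0,"az": 0},{"fingers": 24,"x": 0,"y": 0,"z": -25,"ax": 0,"ay": 0,"az": 0}]'

```text
t: 11.7
eef_pos: [0.4798, 0.2846, 0.2722]
tool_rot: [0.0, 0.695, 0.719, 0.002]
contact_force: [0.1, 0.4, -3.5]
gripper_width: 0.326
grasp_force: 69.4
```

```bash
python3 tube.py w9 .29
python3 - <<'E'
from h import *
c=load("w3");cv2.imwrite("pics/w3t.png",cv2.resize(c["pixels"][70:270,0:230,::-1],None,fx=3,fy=3,interpolation=cv2.INTER_CUBIC))
E
```

```text
t 11.75 yang 1.947576577441849 shift mm [ -0.6  -7.2 254.1] F [ 1.48409907  0.5107515  -0.31291838] q [-1.29  0.3   0.8   1.83 -0.24  1.1  -0.37]
[ 231  110   88   65 5353] [274.5 141.1] [[0.4774 0.3448 0.29  ]] [[0.4628, 0.3544], [0.4912, 0.3554], [0.4927, 0.3342], [0.4628, 0.3331]]
```

View pics/w3t.png

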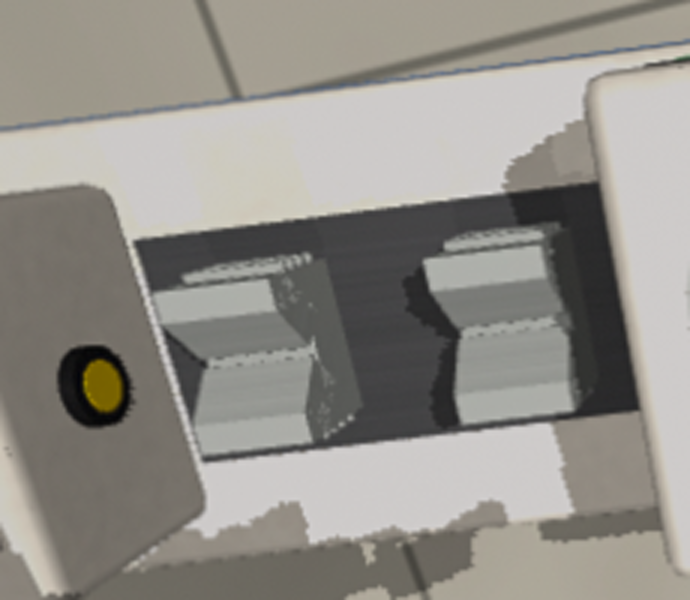

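The crop shows the two V-lands. Their top outer edges run (423,260)–(540,245) and (460,425)–(577,408) on the right land, and (155,293)–(270,278) and (203,458)–(310,440) on the left.

Run:
```python
from h import *
c=load("w3")
def w(p,z): return plane(c,np.float64(p)/3+[-.33,70-.33],z)[:,:2]
r=w([[423,260],[540,245],[460,425],[577,408]],.114);l=w([[155,293],[270,278],[203,458],[310,440]],.114)
v=w([[465,330],[560,320],[205,364],[312,348]],.094)
print(r,l,v,sep="\n")
cr=r.mean(0);cl=l.mean(0);print("cent",cr,cl,(cr+cl)/2,"ang",np.degrees(np.arctan2(*(cr-cl)[::-1])),np.hypot(*(cr-cl)))
print("width",np.hypot(*(r[:2]-r[2:]).T),np.hypot(*(l[:2]-l[2:]).T))
u=np.array([np.cos(np.radians(-6.2)),np.sin(np.radians(-6.2))]);print("v x",v@u,"lands x",cr@u,cl@u, "housing x",np.array([.6044,-.0319])@u)
print("alt seat",np.array([.6044,-.0319])-.18*np.array([-u[1],u[0]]))
```

```text
[[ 0.55765339 -0.17814023]
 [ 0.56219737 -0.13342811]
 [ 0.62304023 -0.18558631]
 [ 0.62678919 -0.13853984]]
[[ 0.54675975 -0.28117985]
 [ 0.55113043 -0.236731  ]
 [ 0.61302702 -0.28927384]
 [ 0.6155261  -0.24533693]]
[[ 0.58977222 -0.1788367 ]
 [ 0.59449267 -0.14032102]
 [ 0.57942806 -0.28591834]
 [ 0.58290127 -0.24141219]]
cent [ 0.59242004 -0.15892362] [ 0.58161083 -0.26313041] [ 0.58701543 -0.21102702] ang 84.0779712887587 0.104765895276765
width [0.06580945 0.06479377] [0.06675975 0.06496818]
v x [0.60563687 0.60617005 0.60691796 0.60556422] lands x 0.6061186064797203 0.6066268777160022 housing x 0.6043100220718897
alt seat [ 0.58496012 -0.21084717]
```

jog_arm --rows '[{"fingers": 24,"x": -15,"y": 3,"z": 0,"ax": 0,"ay": 0,"az": 0},{"fingers": 24,"x": -25,"y": 5,"z": 0,"ax": 0,"ay": 0,"az": 0},{"fingers": 24,"x": -35,"y": 6,"z": 0,"ax": 0,"ay": 0,"az": 0},{"fingers": 24,"x": -35,"y": 6,"z": 0,"ax": 0,"ay": 0,"az": 0},{"fingers": 24,"x": -35,"y": 6,"z": 0,"ax": 0,"ay": 0,"az": 0},{"fingers": 24,"x": -35,"y": 6,"z": 0,"ax": 0,"ay": 0,"az": 0},{"fingers": 24,"x": -35,"y": 6,"z": 0,"ax": 0,"ay": 0,"az": 0},{"fingers": 24,"x": -35,"y": 7,"z": 0,"ax": 0,"ay": 0,"az": 0}]'

```text
t: 12.55
eef_pos: [0.531, 0.0337, 0.2665]
tool_rot: [-0.001, 0.695, 0.719, -0.002]
contact_force: [0.4, -0.1, -4.2]
gripper_width: 0.327
grasp_force: 69.5
```

jog_arm --rows '[{"fingers": 24,"x": -35,"y": 7,"z": 0,"ax": 0,"ay": 0,"az": 0},{"fingers": 24,"x": -35,"y": 7,"z": 0,"ax": 0,"ay": 0,"az": 0},{"fingers": 24,"x": -35,"y": 7,"z": 0,"ax": 0,"ay": 0,"az": 0},{"fingers": 24,"x": -35,"y": 6,"z": 0,"ax": 0,"ay": 0,"az": 0},{"fingers": 24,"x": -35,"y": 6,"z": 0,"ax": 0,"ay": 0,"az": 0},{"fingers": 24,"x": -35,"y": 6,"z": 0,"ax": 0,"ay": 0,"az": 0},{"fingers": 24,"x": -25,"y": 4,"z": 0,"ax": 0,"ay": 0,"az": 4},{"fingers": 24,"x": -14,"y": 2,"z": 0,"ax": 0,"ay": 0,"az": 4}]'

```text
t: 13.35
eef_pos: [0.583, -0.2148, 0.2664]
tool_rot: [-0.001, 0.746, 0.666, -0.002]
contact_force: [0.2, 0.0, -2.7]
gripper_width: 0.33
grasp_force: 69.5
```

Run:
```python
from h import *
go([.5866,-.211,.13])
c=snap("wrist","w10")
m=mask(c,(100,120,40),(128,255,255))
for a,q in blobs(m,100): print(a,q,[plane(c,[q],z).round(4).tolist() for z in(.28,.292)])
o,_=st();print(o["eef_pos"])
```

```text
t 13.35 yang -6.407575789638493 shift mm [  4.3   3.6 136.4] F [ 0.1955284   0.02932149 -2.67499473] q [-0.38  0.48  0.9   1.69 -0.4   1.17  0.51]
5419 [274.4 141. ] [[[0.5895, -0.1552, 0.28]], [[0.5897, -0.1538, 0.292]]]
[ 0.5827128  -0.21646007  0.26653097]
```

jog_arm --rows '[{"fingers": 24,"x": 4,"y": 3.6,"z": 10,"ax": 0,"ay": 0,"az": -0.4},{"fingers": 24,"x": 0,"y": 0,"z": 20,"ax": 0,"ay": 0,"az": 0},{"fingers": 24,"x": 0,"y": 0,"z": 25,"ax": 0,"ay": 0,"az": 0},{"fingers": 24,"x": 0,"y": 0,"z": 25,"ax": 0,"ay": 0,"az": 0},{"fingers": 24,"x": 0,"y": 0,"z": 20,"ax": 0,"ay": 0,"az": 0},{"fingers": 24,"x": 0,"y": 0,"z": 15,"ax": 0,"ay": 0,"az": 0},{"fingers": 24,"x": 0,"y": 0,"z": 10,"ax": 0,"ay": 0,"az": 0},{"fingers": 24,"x": 0,"y": 0,"z": 0,"ax": 0,"ay": 0,"az": 0}]'

```text
t: 14.2
eef_pos: [0.5887, -0.206, 0.1416]
tool_rot: [-0.001, 0.74, 0.672, -0.001]
contact_force: [-1.0, 0.2, -3.0]
gripper_width: 0.326
grasp_force: 69.5
```

Run:
```python
from h import *
go([.5866,-.211,.1])
c=snap("wrist","w11")
m=mask(c,(100,120,40),(128,255,255))
for a,q in blobs(m,100): print(a,q)
cv2.imwrite("pics/w11g.png",c["pixels"][...,::-1])
```

```text
t 14.2 yang -5.501225103242805 shift mm [-5.2 -1.5 41.6] F [-0.97703352  0.20378705 -3.02028606] q [-0.32  0.61  0.79  1.8  -0.52  0.95  0.6 ]
5385 [274.5 140.9]
```

View pics/w11.png

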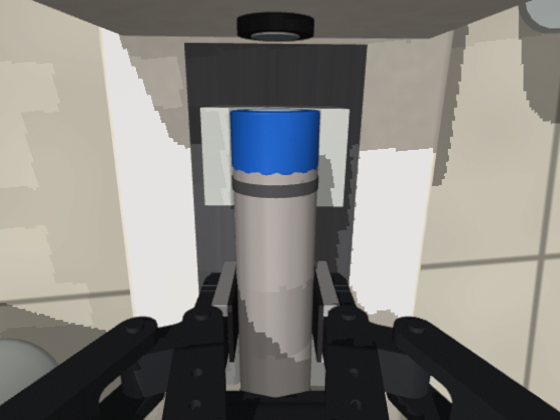

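The view shows the cap spanning x = 231–319 (centre 275) directly over the land, which spans 201–349 (centre 275). The tube is centred across the trough and parallel to it. Next I check the lengthwise position.

Run:
```python
from h import *
c=load("w11");o,Rt=st();e=o["eef_pos"];a=np.radians(84.0);v=np.array([np.cos(a),np.sin(a)])
P=plane(c,[[275,107.5],[275,206.5]],.114)[:,:2];s=(P-e[:2])@v;print("land far, near along axis rel TCP",s,"-> seat rel TCP",s[0]-.075,s[1]-.03)
for z in (.158,.165,.172): print(z,(plane(c,[[275,109],[275,174],[275,193]],z)[:,:2]-e[:2])@v)
print(e)
```

```text
land far, near along axis rel TCP [0.0702497  0.02439403] -> seat rel TCP -0.004750300782643338 -0.005605966809393896
0.158 [0.07111624 0.04934935 0.04253926]
0.165 [0.07135615 0.05079357 0.04436026]
0.172 [0.07159606 0.05223778 0.04618126]
[ 0.58934559 -0.20664938  0.14284948]
```

jog_arm --rows '[{"fingers": 24,"x": -3,"y": 0,"z": 5,"ax": 0,"ay": 0,"az": 0},{"fingers": 24,"x": -3,"y": 0,"z": 6,"ax": 0,"ay": 0,"az": 0},{"fingers": 24,"x": 0,"y": 0,"z": 6,"ax": 0,"ay": 0,"az": 0},{"fingers": 24,"x": 0,"y": 0,"z": 6,"ax": 0,"ay": 0,"az": 0},{"fingers": 24,"x": 0,"y": 0,"z": 5,"ax": 0,"ay": 0,"az": 0},{"fingers": 24,"x": 0,"y": 0,"z": 4,"ax": 0,"ay": 0,"az": 0},{"fingers": 24,"x": 0,"y": 0,"z": 2,"ax": 0,"ay": 0,"az": 0},{"fingers": 24,"x": 0,"y": 0,"z": 0,"ax": 0,"ay": 0,"az": 0}]'

```text
t: 15.05
eef_pos: [0.5889, -0.2129, 0.109]
tool_rot: [-0.0, 0.741, 0.672, -0.0]
contact_force: [-0.0, -0.5, -2.7]
gripper_width: 0.327
grasp_force: 69.5
```

jog_arm --rows '[{"fingers": 24,"x": 0,"y": 0,"z": 1,"ax": 0,"ay": 0,"az": 0},{"fingers": 24,"x": 0,"y": 0,"z": 1,"ax": 0,"ay": 0,"az": 0},{"fingers": 24,"x": 0,"y": 0,"z": 1,"ax": 0,"ay": 0,"az": 0},{"fingers": 24,"x": 0,"y": 0,"z": 1,"ax": 0,"ay": 0,"az": 0},{"fingers": 24,"x": 0,"y": 0,"z": 0,"ax": 0,"ay": 0,"az": 0},{"fingers": 24,"x": 0,"y": 0,"z": 0,"ax": 0,"ay": 0,"az": 0},{"fingers": 24,"x": 0,"y": 0,"z": 0,"ax": 0,"ay": 0,"az": 0},{"fingers": 24,"x": 0,"y": 0,"z": 0,"ax": 0,"ay": 0,"az": 0}]'

```text
t: 15.85
eef_pos: [0.589, -0.213, 0.1053]
tool_rot: [0.0, 0.741, 0.672, 0.0]
contact_force: [0.6, 0.0, -3.5]
gripper_width: 0.324
grasp_force: 69.5
```

jog_arm --rows '[{"fingers": 24,"x": 0,"y": 0,"z": 1,"ax": 0,"ay": 0,"az": 0},{"fingers": 24,"x": 0,"y": 0,"z": 1,"ax": 0,"ay": 0,"az": 0},{"fingers": 24,"x": 0,"y": 0,"z": 1,"ax": 0,"ay": 0,"az": 0},{"fingers": 24,"x": 0,"y": 0,"z": 0.5,"ax": 0,"ay": 0,"az": 0},{"fingers": 24,"x": 0,"y": 0,"z": 0,"ax": 0,"ay": 0,"az": 0},{"fingers": 24,"x": 0,"y": 0,"z": 0,"ax": 0,"ay": 0,"az": 0},{"fingers": 24,"x": 0,"y": 0,"z": 0,"ax": 0,"ay": 0,"az": 0},{"fingers": 24,"x": 0,"y": 0,"z": 0,"ax": 0,"ay": 0,"az": 0}]'

```text
t: 16.65
eef_pos: [0.589, -0.213, 0.1018]
tool_rot: [0.0, 0.741, 0.672, 0.0]
contact_force: [-0.5, 0.2, -3.1]
gripper_width: 0.332
grasp_force: 69.5
```

jog_arm --rows '[{"fingers": 24,"x": 0,"y": 0,"z": 0.5,"ax": 0,"ay": 0,"az": 0},{"fingers": 24,"x": 0,"y": 0,"z": 0.5,"ax": 0,"ay": 0,"az": 0},{"fingers": 24,"x": 0,"y": 0,"z": 0,"ax": 0,"ay": 0,"az": 0},{"fingers": 24,"x": 0,"y": 0,"z": 0,"ax": 0,"ay": 0,"az": 0},{"fingers": 24,"x": 0,"y": 0,"z": 0,"ax": 0,"ay": 0,"az": 0},{"fingers": 24,"x": 0,"y": 0,"z": 0,"ax": 0,"ay": 0,"az": 0},{"fingers": 24,"x": 0,"y": 0,"z": 0,"ax": 0,"ay": 0,"az": 0},{"fingers": 24,"x": 0,"y": 0,"z": 0,"ax": 0,"ay": 0,"az": 0}]'

```text
t: 17.45
eef_pos: [0.5888, -0.213, 0.1009]
tool_rot: [-0.0, 0.741, 0.672, -0.0]
contact_force: [-3.0, 1.7, 1.2]
gripper_width: 0.33
grasp_force: 69.8
```

jog_arm --rows '[{"fingers": 24,"x": 0,"y": -0.4,"z": 0,"ax": 0,"ay": 0,"az": 0},{"fingers": 24,"x": 0,"y": 0,"z": 0.3,"ax": 0,"ay": 0,"az": 0},{"fingers": 24,"x": 0,"y": 0,"z": 0,"ax": 0,"ay": 0,"az": 0},{"fingers": 24,"x": 0,"y": 0,"z": 0,"ax": 0,"ay": 0,"az": 0},{"fingers": 24,"x": 0,"y": 0,"z": 0,"ax": 0,"ay": 0,"az": 0},{"fingers": 24,"x": 0,"y": 0,"z": 0,"ax": 0,"ay": 0,"az": 0},{"fingers": 24,"x": 0,"y": 0,"z": 0,"ax": 0,"ay": 0,"az": 0},{"fingers": 24,"x": 0,"y": 0,"z": 0,"ax": 0,"ay": 0,"az": 0}]'

```text
t: 18.25
eef_pos: [0.5885, -0.2131, 0.1005]
tool_rot: [0.0, 0.741, 0.672, -0.0]
contact_force: [-2.8, -0.8, 3.6]
gripper_width: 0.33
grasp_force: 70.1
```

```bash
python3 -c "
from h import *
o,_=st();print(o['torque'],o['contact_force'],o['eef_pos'])"
```

```text
[-0.02875412  0.50980487 -0.04505845] [-2.81395917 -0.7938248   3.63699702] [ 0.58852958 -0.2130656   0.10051579]
```

jog_arm --rows '[{"fingers": 24,"x": 0,"y": -0.5,"z": 0,"ax": 0,"ay": 0,"az": 0},{"fingers": 24,"x": 0,"y": -0.5,"z": 0.2,"ax": 0,"ay": 0,"az": 0},{"fingers": 24,"x": 0,"y": 0,"z": 0,"ax": 0,"ay": 0,"az": 0},{"fingers": 24,"x": 0,"y": 0,"z": 0,"ax": 0,"ay": 0,"az": 0},{"fingers": 24,"x": 0,"y": 0,"z": 0,"ax": 0,"ay": 0,"az": 0},{"fingers": 24,"x": 0,"y": 0,"z": 0,"ax": 0,"ay": 0,"az": 0},{"fingers": 24,"x": 0,"y": 0,"z": 0,"ax": 0,"ay": 0,"az": 0},{"fingers": 24,"x": 0,"y": 0,"z": 0,"ax": 0,"ay": 0,"az": 0}]'

```text
t: 19.05
eef_pos: [0.5877, -0.2128, 0.1003]
tool_rot: [0.0, 0.741, 0.672, 0.0]
contact_force: [-0.7, -0.2, -2.8]
gripper_width: 0.329
grasp_force: 69.7
```

jog_arm --rows '[{"fingers": 24,"x": 0,"y": 0,"z": 0.3,"ax": 0,"ay": 0,"az": 0},{"fingers": 24,"x": 0,"y": 0,"z": 0.3,"ax": 0,"ay": 0,"az": 0},{"fingers": 24,"x": 0,"y": 0,"z": 0,"ax": 0,"ay": 0,"az": 0},{"fingers": 24,"x": 0,"y": 0,"z": 0,"ax": 0,"ay": 0,"az": 0},{"fingers": 24,"x": 0,"y": 0,"z": 0,"ax": 0,"ay": 0,"az": 0},{"fingers": 24,"x": 0,"y": 0,"z": 0,"ax": 0,"ay": 0,"az": 0},{"fingers": 24,"x": 0,"y": 0,"z": 0,"ax": 0,"ay": 0,"az": 0},{"fingers": 24,"x": 0,"y": 0,"z": 0,"ax": 0,"ay": 0,"az": 0}]'

```text
t: 19.85
eef_pos: [0.5876, -0.2129, 0.0997]
tool_rot: [0.0, 0.741, 0.672, 0.0]
contact_force: [0.1, 0.6, -2.1]
gripper_width: 0.331
grasp_force: 69.7
```

jog_arm --rows '[{"fingers": 24,"x": 0,"y": 0,"z": 0.4,"ax": 0,"ay": 0,"az": 0},{"fingers": 24,"x": 0,"y": 0,"z": 0.4,"ax": 0,"ay": 0,"az": 0},{"fingers": 24,"x": 0,"y": 0,"z": 0,"ax": 0,"ay": 0,"az": 0},{"fingers": 24,"x": 0,"y": 0,"z": 0,"ax": 0,"ay": 0,"az": 0},{"fingers": 24,"x": 0,"y": 0,"z": 0,"ax": 0,"ay": 0,"az": 0},{"fingers": 24,"x": 0,"y": 0,"z": 0,"ax": 0,"ay": 0,"az": 0},{"fingers": 24,"x": 0,"y": 0,"z": 0,"ax": 0,"ay": 0,"az": 0},{"fingers": 24,"x": 0,"y": 0,"z": 0,"ax": 0,"ay": 0,"az": 0}]'

```text
t: 20.65
eef_pos: [0.5875, -0.2129, 0.0995]
tool_rot: [-0.0, 0.741, 0.672, 0.0]
contact_force: [-3.7, 0.8, 5.5]
gripper_width: 0.326
grasp_force: 70.4
```

```bash
python3 -c "
from h import *
o,_=st();print(o['torque'],o['contact_force'],o['eef_pos'])"
```

```text
[ 0.21541078  0.66962567 -0.01830048] [-3.69148034  0.82106324  5.48547363] [ 0.58753572 -0.21289631  0.09950329]
```

jog_arm --rows '[{"fingers": 24,"x": 0,"y": -0.5,"z": 0,"ax": 0,"ay": 0,"az": 0},{"fingers": 24,"x": 0,"y": 0,"z": 0.4,"ax": 0,"ay": 0,"az": 0},{"fingers": 24,"x": 0,"y": 0,"z": 0,"ax": 0,"ay": 0,"az": 0},{"fingers": 24,"x": 0,"y": 0,"z": 0,"ax": 0,"ay": 0,"az": 0},{"fingers": 24,"x": 0,"y": 0,"z": 0,"ax": 0,"ay": 0,"az": 0},{"fingers": 24,"x": 0,"y": 0,"z": 0,"ax": 0,"ay": 0,"az": 0},{"fingers": 24,"x": 0,"y": 0,"z": 0,"ax": 0,"ay": 0,"az": 0},{"fingers": 24,"x": 0,"y": 0,"z": 0,"ax": 0,"ay": 0,"az": 0}]'

```text
t: 21.45
eef_pos: [0.5874, -0.2129, 0.0994]
tool_rot: [0.0, 0.741, 0.672, 0.0]
contact_force: [-3.5, 2.2, 8.2]
gripper_width: 0.331
grasp_force: 70.7
```

jog_arm --rows '[{"fingers": 24,"x": 0,"y": -0.3,"z": 0,"ax": 0,"ay": 0,"az": 0},{"fingers": 24,"x": 0,"y": 0,"z": 0.3,"ax": 0,"ay": 0,"az": 0},{"fingers": 24,"x": 0,"y": 0,"z": 0,"ax": 0,"ay": 0,"az": 0},{"fingers": 24,"x": 0,"y": 0,"z": 0,"ax": 0,"ay": 0,"az": 0},{"fingers": 24,"x": 0,"y": 0,"z": 0,"ax": 0,"ay": 0,"az": 0},{"fingers": 24,"x": 0,"y": 0,"z": 0,"ax": 0,"ay": 0,"az": 0},{"fingers": 24,"x": 0,"y": 0,"z": 0,"ax": 0,"ay": 0,"az": 0},{"fingers": 24,"x": 0,"y": 0,"z": 0,"ax": 0,"ay": 0,"az": 0}]'

```text
t: 22.25
eef_pos: [0.5874, -0.2129, 0.0993]
tool_rot: [0.0, 0.741, 0.672, 0.001]
contact_force: [-3.2, 2.3, 9.5]
gripper_width: 0.327
grasp_force: 70.9
```

jog_arm --rows '[{"fingers": 24,"x": 0,"y": -0.4,"z": 0,"ax": 0,"ay": 0,"az": 0},{"fingers": 24,"x": 0,"y": -0.4,"z": 0,"ax": 0,"ay": 0,"az": 0},{"fingers": 24,"x": 0,"y": 0,"z": 0,"ax": 0,"ay": 0,"az": 0},{"fingers": 24,"x": 0,"y": 0,"z": 0,"ax": 0,"ay": 0,"az": 0},{"fingers": 24,"x": 0,"y": 0,"z": 0,"ax": 0,"ay": 0,"az": 0},{"fingers": 24,"x": 0,"y": 0,"z": 0,"ax": 0,"ay": 0,"az": 0},{"fingers": 24,"x": 0,"y": 0,"z": 0,"ax": 0,"ay": 0,"az": 0},{"fingers": 24,"x": 0,"y": 0,"z": 0,"ax": 0,"ay": 0,"az": 0}]'

```text
t: 23.05
eef_pos: [0.5873, -0.213, 0.0992]
tool_rot: [0.001, 0.741, 0.672, 0.001]
contact_force: [-1.7, 1.7, 5.9]
gripper_width: 0.324
grasp_force: 70.5
```

```bash
python3 -c "
from h import *
o,_=st();print(o['torque'],o['contact_force'],o['eef_pos'])"
```

```text
[ 0.25660871  0.14484281 -0.2863254 ] [-1.71336819  1.7345173   5.87620551] [ 0.58729565 -0.21297449  0.09924489]
```

jog_arm --rows '[{"fingers": 24,"x": 0,"y": -0.5,"z": 0,"ax": 0,"ay": 0,"az": 0},{"fingers": 24,"x": 0.2,"y": -0.3,"z": 0,"ax": 0,"ay": 0,"az": 0},{"fingers": 24,"x": 0,"y": 0,"z": 0.4,"ax": 0,"ay": 0,"az": 0},{"fingers": 24,"x": 0,"y": 0,"z": 0.4,"ax": 0,"ay": 0,"az": 0},{"fingers": 24,"x": 0,"y": 0,"z": 0,"ax": 0,"ay": 0,"az": 0},{"fingers": 24,"x": 0,"y": 0,"z": 0,"ax": 0,"ay": 0,"az": 0},{"fingers": 24,"x": 0,"y": 0,"z": 0,"ax": 0,"ay": 0,"az": 0},{"fingers": 24,"x": 0,"y": 0,"z": 0,"ax": 0,"ay": 0,"az": 0}]'

```text
t: 23.85
eef_pos: [0.5871, -0.213, 0.099]
tool_rot: [0.002, 0.741, 0.672, 0.001]
contact_force: [1.2, 1.0, 11.2]
gripper_width: 0.329
grasp_force: 71.0
```

```bash
python3 -c "
from h import *
o,_=st();print(o['torque'],o['contact_force'],o['eef_pos'])"
```

```text
[ 0.23715256 -0.2803162  -0.4006151 ] [ 1.15619769  0.96460419 11.17761289] [ 0.58707201 -0.21301648  0.09898255]
```

jog_arm --rows '[{"fingers": 24,"x": 0,"y": 0.2,"z": 0,"ax": 0,"ay": 0,"az": 0.2},{"fingers": 24,"x": 0,"y": 0,"z": 0.3,"ax": 0,"ay": 0,"az": 0.2},{"fingers": 24,"x": 0,"y": 0,"z": 0,"ax": 0,"ay": 0,"az": 0},{"fingers": 24,"x": 0,"y": 0,"z": 0,"ax": 0,"ay": 0,"az": 0},{"fingers": 24,"x": 0,"y": 0,"z": 0,"ax": 0,"ay": 0,"az": 0},{"fingers": 24,"x": 0,"y": 0,"z": 0,"ax": 0,"ay": 0,"az": 0},{"fingers": 24,"x": 0,"y": 0,"z": 0,"ax": 0,"ay": 0,"az": 0},{"fingers": 24,"x": 0,"y": 0,"z": 0,"ax": 0,"ay": 0,"az": 0}]'

```text
t: 24.65
eef_pos: [0.587, -0.213, 0.0989]
tool_rot: [0.001, 0.743, 0.669, 0.001]
contact_force: [-0.4, 1.5, 14.2]
gripper_width: 0.327
grasp_force: 71.3
```

```bash
python3 -c "
from h import *
go([.587,-.213,.099])
o,_=st();print(o['torque'],o['contact_force'],o['eef_pos'])"
```

```text
t 24.65 yang -5.952938711065633 shift mm [ 0.  -0.  -0.1] F [-0.3782576   1.46996399 14.15387906] q [-0.27  0.66  0.75  1.83 -0.58  0.88  0.64]
[ 0.37012339 -0.00119899 -0.10973511] [-0.3782576   1.46996399 14.15387906] [ 0.58700793 -0.21303534  0.09889177]
```

```bash
python3 -c "
from station import bot
print(bot.hand_in())"
```

```text
the job is handed in; nothing more can be done
None
```

I handed the job in at 24.7 s: the dial line is within about 1° of the red mark, and the steel tube is centred in the V-trough, still held down with about 14 N and almost no side force; no verdict came back.

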